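# Set the ratchet of a plate-sealing press to tighten and clamp the sample plate

### The job

Seal the sample plate in the little hand press: flip the red direction lever on the ratchet head over to the tightening side (the green dot), then work the ratchet handle clockwise, swinging it back for another stroke when it runs out of swing, until the platen clamps the plate firmly, which is when the handle post needs a push of about 9 to 10 N. Never push on much past that, because 14 N spoils the plate; then let go, and leave the other things on the bench alone.

Things in the scene. Friction and masses are not known exactly. Their poses are not given: they have to be found in the camera images.
- press: fixed hand press: white base 190 (x) x 250 (y) x 30 mm, two 28 mm steel columns at y = +-95 mm with a dark blue cross-beam (top 131 mm above the bench); a vertical screw in its middle carries the ratchet head and handle on top. Origin: on the bench, on the screw's axis; z up; its front (-x) faces roughly to the robot.
- head_top (a point): on the screw's axis, centre of the top of the ratchet head, a round steel cover 92 mm in diameter, 159 mm above the bench. x points directly away from the handle post (the post lies at -x), z up. On the cover a green dot (tighten) lies at y = -34 mm and a yellow dot (loosen) at y = +34 mm. 12 teeth: up to 0.53 rad of a stroke is lost before the ratchet takes up the screw.
- ratchet_handle (a joint): handle angle about the screw's axis: 0 when it points along the press's -x, growing clockwise seen from above; stops at -0.9 and 0.9. With the lever at tighten, swinging clockwise (growing) turns the screw and lowers the platen 10 mm per rad; swinging back clicks over freely (1 to 3 N at the post) and leaves it there, for friction holds the screw. At loosen it is the reverse.
- handle_post (a point): top centre of the handle's upright round grip post, a freely spinning black sleeve 25 mm in diameter, 156 to 208 mm above the bench, 120 mm from the screw's axis; grip or push it. Turning the free screw takes 5 to 6 N; once the pad meets the plate this rises 25 to 40 N per rad; 9 to 10 N is firm, 14 N spoils the plate (read in slow motion; at rest 2 to 4 N less).
- direction_lever (a joint): red direction lever on the head: about -0.5 at the loosen side (start), 0.55 at the tighten stop, growing clockwise seen from above; past 0.4 it is properly over. Its pivot is on the handle arm 40 mm from the screw's axis. It stays where it is left; pushing its tab sideways takes about 4 to 6 N until it meets its stop.
- lever_tab (a point): centre of the top of the lever's upright red tab: 13 mm in diameter, top 190 mm above the bench, 23 mm clear of the flat lever (167 mm), 38 mm from the lever's pivot, near the screw's axis, so that pushing it sideways hardly swings the handle. It travels about 39 mm, from the +y side of head_top (loosen) to its -y side (tighten).
- platen: dark steel platen 90 x 130 mm carried down by the screw, with a stiff black rubber pad beneath (50 N per mm) whose height below the platen is set anew each time, by +-2 mm, and is not reported. The origin is the press's origin when the screw is as built (pad face 78 to 82 mm above the bench) and sinks with the platen.
- plate: the sample plate on the aluminium anvil under the platen: white, 86 x 127 x 20 mm with an orange sealing mat as its upper 4 mm; origin at the centre of its underside. The anvil's height varies: the gap from plate to pad is 3 to 12 mm at the start.
- rack_red: loose bystander, white tube rack with red caps: block 70 x 160 mm, 98 mm tall with three rows of capped tubes; origin at the centre of its underside. Leave it alone.
- rack_blue: loose bystander, white tube rack with blue caps: block 70 x 160 mm, 98 mm tall with three rows of capped tubes; origin at the centre of its underside. Leave it alone.
- rack_orange: loose bystander, orange tube rack with red caps: block 70 x 160 mm, 98 mm tall with three rows of capped tubes; origin at the centre of its underside. Leave it alone.
- spare_plate: loose bystander: a second sample plate lying on the bench, 86 x 127 x 20 mm; origin at the centre of its underside. Leave it alone.
- spray_bottle: loose bystander: white bottle with blue cap, 64 mm in diameter, 170 mm tall; origin at the centre of its underside. Leave it alone.
- scanner: loose bystander: white and grey barcode reader lying on the bench, about 133 x 62 x 35 mm; origin near its middle, on the bench. Leave it alone.
- sample_tube: loose bystander: capped tube lying on the bench, 95 mm long, 18 mm thick; origin on the bench under its middle. Leave it alone.
Things that resemble listed ones, but are neither listed nor needed, are in the scene too. What is shaped like the plate but blue is not meant.

How it is judged:
By the outcome, as a careful person would: the job done as asked, in the order asked, and still so for the second after the job is handed in, with the robot touching nothing.
It also fails if it takes over 72 s, if anything falls off the work surface, if the arm or the gripper's body presses on something with over 40 N, if the wrist force passes 120 N, or if a joint passes its speed limit or range.

### The arm

A 6-joint arm with a two-finger parallel gripper is mounted at the origin on the work surface. World frame = base frame: x ahead of the robot, y to its left, z up, the work surface at z = 0. Lengths are in mm, angles in rad, forces in N, time in s.
With the tool pointing down it reaches from about 350 to 775 mm from the base axis. Payload 7.3 kg.
Tool frame: the origin (TCP) lies at the very end of the fingers, on their centre line; the grasp point (between the pads) lies 19 mm behind it; z points along the fingers, y is the line along which they close (so a half turn about z gives the same grasp; the last joint's range is limited). The gripper opens to 92 mm and grips with 3 to 60 N. Pads are 19 mm wide; open, the fingers measure 130 mm over their backs; the gripper's body (75 mm by 190 mm) begins 47 mm behind the grasp point.
Start: joints at [1.115, 0.342, 1.524, -0, 1.275, -0.146], TCP at [160.041, 500.032, 226.741] pointing down, gripper open.
Joint ranges: [-2.53, 2.53], [-0.77, 2.02], [0.04, 2.7], [-1, 4.14], [0.28, 2.66], [-3.11, 3.11]. Speed limits (rad/s): [2.57, 2.57, 3.14, 3.14, 3.14, 3.14].

### API

Orientations are given as [roll, pitch, yaw] about the fixed x, y, z axes, in that order (R = Rz(yaw) Ry(pitch) Rx(roll)).
In Python, from plant import get_obs, vision, workorder gives the robot as it stands.
- The arm moves only by the shell command python3 -m pendant 'ROWS' [OPENING]. ROWS is a JSON object of lists of equal length, an entry for each row: "dp": the shift along the tool's x, y, z in m, a list of three; "rotation": the turn, a rotation vector about the tool's x, y, z in rad, a list of three. A call has 1 to 8 rows; each row is the pose to reach, as a shift and turn from the pose commanded when the call began, along the tool's axes at that moment; what a row does not reach only later rows make up. A row lasts 1/8 s, in which the tool goes at most 62.5 mm and 10.7 degrees, less where a joint would pass 70% of its speed; a pose out of reach is approached as far as the arm can. A call with a gripper value outside its range is refused whole. OPENING is the finger opening in m, from 0 to 0.0918, set as the call begins (- or left out, the last holds). The fingers move at their own pace and stop on an object; the grip force is fixed at half the most. Time passes only in rows, so rows that repeat a pose let the fingers close. It gives the time, the measured TCP pose, the force, the opening and the grip force at its end, in the units of the state.
- get_obs(): the state, without advancing time (a new reading comes with each control period).
- vision.capture(name): name is "side" or "top" or "wrist"; returns a dict with "pixels" (400x640x3 uint8, red, green, blue), "vfov" (degrees; the focal length in pixels is half the picture's height over the tangent of half this angle, whatever the lens; pixels are square), "cx", "cy" (the principal point, pixels), "pose" (4x4, takes a point from camera to world coordinates); the wrist camera has in their place "T_tool_cam" (4x4, takes a point from camera to tool coordinates, whose origin is the TCP and whose axes are the flange's). Camera axes: x right, y up, looking along -z (the intrinsics and any distortion apply to the point x, -y, -z); pixel columns grow to the right and rows downward; lengths in mm; the calibration is good to about 2 mm. A picture is of the moment at which its call begins: read the wrist's pose just before it. There is no depth.
- workorder.close_job(): hands the job in; it is judged then, once.
The state is a dict: "time": time; "joint_positions": joint angles; "dq": joint speeds; "tau": joint torques, N m; "tool_pos": TCP position; "tcp_rot": TCP orientation; "contact_force": force on the tool from outside, world axes, zero at the start; "moment": the same for the moment, N m; "grip_width": finger opening in mm; "finger_force": force on a finger pad.
Only numpy, scipy, OpenCV 4.12 (cv2) and the standard library are available. Lean on these libraries where they do the work, as an engineer would, in place of code of your own. Each camera call takes 0.05 s, during which the arm holds its last target. There are 200 camera calls.

## Working session

There is one attempt and no reset: what is moved stays moved. The work goes in short steps, Python scripts to look and compute and a shell command to move; the robot and the scene stay as the last step left them, time stands still between calls to the robot, and variables do not carry over. Pictures are saved under pics/ and viewed, at most 10 in all, crops included, and the job is handed in when it is done.

```bash
mkdir -p pics; ls; python3 - <<'E'
from plant import get_obs, vision
import cv2,json,numpy as np
o=get_obs();print(o)
for n in("top","side"):
    c=vision.capture(n);cv2.imwrite(f"pics/{n}0.png",c["pixels"][:,:,::-1])
    print(n,{k:(v.tolist() if hasattr(v,'tolist') else v) for k,v in c.items() if k!="pixels"})
E
```

```text
pics
{'time': 0.0, 'joint_positions': array([ 1.11494978e+00,  3.42726604e-01,  1.52505822e+00, -1.07679602e-05,
        1.27536253e+00, -1.46021230e-01]), 'dq': array([ 0.00085546,  0.00123659,  0.00076656, -0.00116656,  0.00084454,
       -0.00116951]), 'tau': array([ 1.91674453e-04, -4.31238377e+01, -2.44217777e+01,  7.17640459e-02,
        5.60030504e-02, -1.17391501e-04]), 'tool_pos': array([159.87592345, 499.62795822, 226.02855733]), 'tcp_rot': array([-3.14005300e+00, -2.16026861e-04,  2.83177032e+00]), 'contact_force': array([-0.37207545, -0.43176311,  0.00235572]), 'moment': array([-0.00347923,  0.014702  , -0.00304743]), 'finger_force': 0.0, 'grip_width': 91.49102729337984}
top {'vfov': 43.01605883331827, 'cx': 314.72179807984656, 'cy': 202.914625242991, 'pose': [[-0.02360204229613134, 0.9952234173393292, -0.09472746792181612, 415.4807217023353], [-0.9996259223459959, -0.024803354275544767, -0.011524278311410013, 14.013554347096143], [-0.013818790589941132, 0.09442003598870786, 0.9954365363148583, 1892.2847620821774], [0.0, 0.0, 0.0, 1.0]]}
side {'vfov': 56.91024453175077, 'cx': 318.48462420463346, 'cy': 198.93820290949418, 'pose': [[0.9660782957281209, 0.16361468962093337, -0.19980730683159442, 361.7349240964132], [-0.2581528808486604, 0.632978918531923, -0.7298594240014267, -811.9685665654359], [0.0070580898681321105, 0.7566821803335946, 0.6537447983219526, 904.53663444426], [0.0, 0.0, 0.0, 1.0]]}
```

View pics/top0.png

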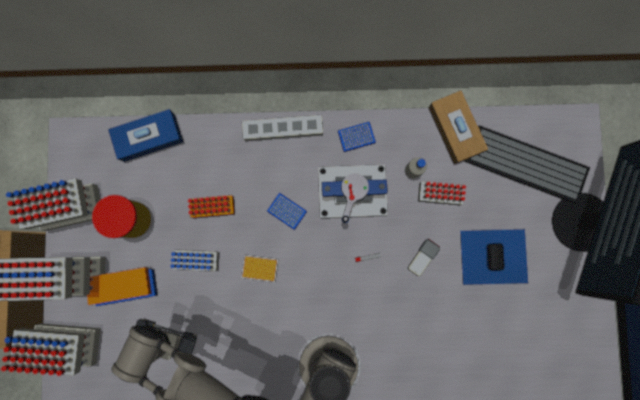

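View pics/side0.png

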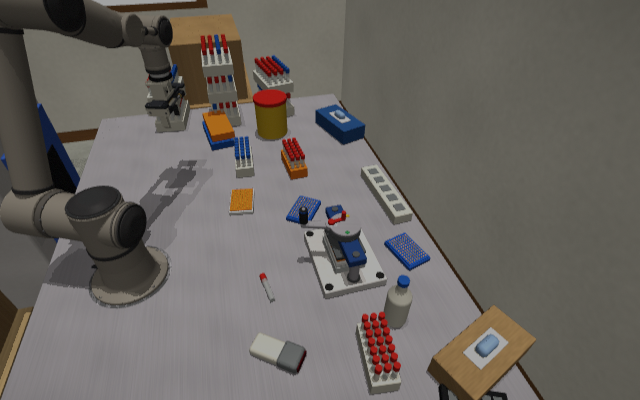

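The top view shows the press near (353,188), with the black post at about (345,219) and the red lever at about (351,190). In the side view the post is near (304,213) and the tab near (337,216). Next I'll zoom in and triangulate.

```bash
cat > h.py <<'E'
import numpy as np, cv2
from plant import get_obs, vision
from scipy.spatial.transform import Rotation as R
def ray(c,u,v,T=None):
    T=np.array(c["pose"]) if T is None else T
    f=200/np.tan(np.radians(c["vfov"])/2)
    d=T[:3,:3]@np.array([(u-c["cx"])/f,-(v-c["cy"])/f,-1]); return T[:3,3],d
def onz(c,u,v,z,T=None):
    o,d=ray(c,u,v,T); return o+d*(z-o[2])/d[2]
def tri(rs):
    A=0;b=0
    for o,d in rs:
        d=d/np.linalg.norm(d);P=np.eye(3)-np.outer(d,d);A=A+P;b=b+P@o
    return np.linalg.solve(A,b)
def tool():
    o=get_obs();T=np.eye(4);T[:3,:3]=R.from_euler('xyz',o["tcp_rot"]).as_matrix();T[:3,3]=o["tool_pos"];return T
def masks(img,x0,y0,x1,y1):
    s=cv2.cvtColor(img,cv2.COLOR_RGB2HSV).astype(int)
    red=((s[...,0]<8)|(s[...,0]>172))&(s[...,1]>130)&(s[...,2]>70)
    blk=(s[...,2]<45)
    for n,m in(("red",red),("blk",blk)):
        k=np.zeros(m.shape,np.uint8);k[y0:y1,x0:x1]=m[y0:y1,x0:x1]
        N,_,st,ce=cv2.connectedComponentsWithStats(k)
        for i in range(1,N):
            if st[i,4]>3: print(n,st[i].tolist(),ce[i].round(1).tolist())
E
python3 - <<'E'
from h import *
t=vision.capture("top");s=vision.capture("side")
masks(t["pixels"],315,160,392,230);print();masks(s["pixels"],290,195,390,300)
a=cv2.resize(t["pixels"][160:230,315:393],None,fx=5,fy=5,interpolation=cv2.INTER_CUBIC)
b=cv2.resize(s["pixels"][195:300,290:390],None,fx=4,fy=4,interpolation=cv2.INTER_CUBIC)
k=np.zeros((420,800,3),np.uint8);k[:350,:390]=a;k[:420,395:795]=b
cv2.imwrite("pics/z.png",k[:,:,::-1])
E
```

```text
red [349, 185, 5, 15, 36] [350.8, 193.2]
blk [380, 167, 3, 4, 9] [380.9, 168.3]
blk [322, 170, 3, 3, 7] [322.7, 171.0]
blk [382, 209, 3, 4, 8] [383.0, 210.5]
blk [323, 212, 3, 3, 9] [324.0, 213.0]

red [328, 211, 18, 14, 95] [337.3, 218.7]
blk [299, 208, 9, 17, 109] [303.2, 216.7]
blk [326, 211, 3, 8, 11] [327.1, 214.5]
blk [325, 229, 35, 38, 333] [339.7, 242.3]
blk [307, 232, 6, 4, 22] [309.3, 233.5]
blk [376, 273, 8, 5, 34] [379.7, 274.9]
blk [347, 274, 13, 9, 35] [352.9, 278.9]
blk [325, 284, 8, 6, 38] [328.7, 286.6]
```

View pics/z.png

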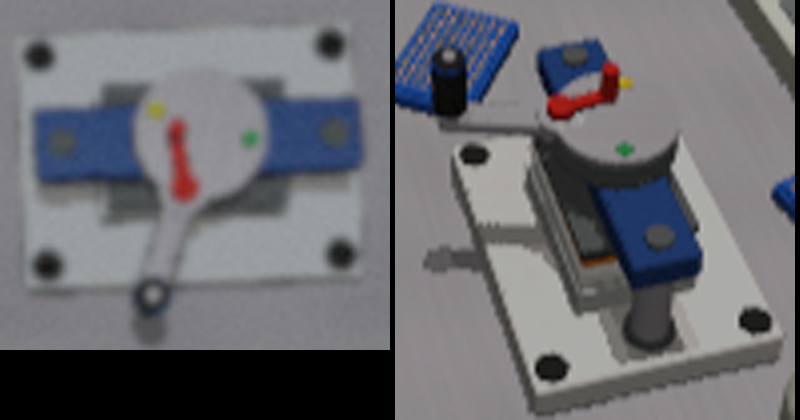

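The crop shows the press upright with its front facing the robot. The post is at about (345,219), the cover centre at about (355,186.6), the tab at about (350,185), the green dot at (365,187.4) and the yellow dot at (346,181.6). All are in top-view pixels.

```bash
python3 - <<'E'
from h import *
t=vision.capture("top");s=vision.capture("side")
P=lambda x,y:(x/5-.4+315,y/5-.4+160)
S=lambda x,y:((x-395)/4-.4+290,y/4-.4+195)
for n,p,z in(("post",(151,295),208),("cov",(201,135),159),("tab",(177,128),190),("piv",(183,187),167),("green",(250,139),159),("yel",(156,110),159)):
    print(n,onz(t,*P(*p),z).round(1))
for p in((39,55),(330,44),(341,254),(48,266)): print("foot",onz(t,*P(*p),33).round(1))
for n,p,q in(("post",(151,295),(451,54)),("tab",(177,128),(610,68)),("green",(250,139),(625,149)),("yel",(156,110),(625,83))):
    print("tri",n,tri([ray(t,*P(*p)),ray(s,*S(*q))]).round(1))
print("side post",onz(s,*S(451,54),208).round(1),"tab",onz(s,*S(610,68),190).round(1))
w=vision.capture("wrist");print(w["vfov"],w["cx"],w["cy"],np.array(w["T_tool_cam"]).round(3).tolist())
E
```

```text
post [521.  -65.1 208. ]
cov [ 633.3 -105.   159. ]
tab [634.6 -86.8 190. ]
piv [596.8 -91.1 167. ]
green [ 629.7 -138.5  159. ]
yel [651.4 -74.6 159. ]
foot [711.8   4.3  33. ]
foot [ 714.5 -211.    33. ]
foot [ 558.6 -213.5   33. ]
foot [555.1   1.6  33. ]
tri post [522.  -65.2 211.2]
tri tab [634.2 -86.7 191.3]
tri green [ 629.6 -138.4  161.6]
tri yel [651.1 -74.5 161.5]
side post [524.  -61.9 208. ] tab [634.5 -85.3 190. ]
66.38702465986819 318.8210591336796 199.90999939152286 [[0.0, 0.953, 0.301, 80.202], [1.0, 0.0, -0.0, 0.135], [-0.0, 0.301, -0.953, -158.868], [0.0, 0.0, 0.0, 1.0]]
```

```bash
cat >> h.py <<'E'
AX=np.array([634.,-105.])
def go(p,phi):
    """shift (m) and z turn in tool axes from measured pose to world p with tool y at angle phi, tool down"""
    T=tool();Rt=R.from_euler('xyz',[np.pi,0,phi+np.pi/2]).as_matrix()
    print("dp",((T[:3,:3].T@(np.array(p)-T[:3,3]))/1000).round(4).tolist(),"rot",R.from_matrix(T[:3,:3].T@Rt).as_rotvec().round(3).tolist())
E
python3 - <<'E'
from h import *
go((634,-87,290),1.229)
E
```

```text
dp [-0.6304, -0.4145, -0.0633] rot [-0.0, -0.0, 0.032]
```

```bash
python3 -m pendant '{"dp":[[-0.03,-0.02,-0.05],[-0.075,-0.05,-0.064],[-0.12,-0.08,-0.064],[-0.165,-0.11,-0.064],[-0.21,-0.14,-0.064],[-0.255,-0.17,-0.064],[-0.3,-0.2,-0.064],[-0.345,-0.23,-0.064]],"rotation":[[0,0,0],[0,0,0],[0,0,0],[0,0,0.01],[0,0,0.01],[0,0,0.02],[0,0,0.02],[0,0,0.03]]}' 0.032
python3 -m pendant '{"dp":[[-0.045,-0.03,0],[-0.09,-0.06,0],[-0.135,-0.09,0],[-0.18,-0.12,0],[-0.225,-0.15,0],[-0.265,-0.174,0],[-0.285,-0.184,0],[-0.285,-0.184,0]],"rotation":[[0,0,0],[0,0,0],[0,0,0],[0,0,0],[0,0,0],[0,0,0],[0,0,0],[0,0,0]]}'
python3 - <<'E'
from h import *
T=tool();w=vision.capture("wrist");o=get_obs();print(o["time"],o["grip_width"],o["contact_force"],T.round(3).tolist())
cv2.imwrite("pics/w1.png",w["pixels"][:,:,::-1])
masks(w["pixels"],0,0,640,400);go((634,-87,290),1.229)
E
```

```text
time: 1.35
tool_pos: [419.4, 174.3, 290.9]
tcp_rot: [3.141, 0.0, 2.801]
contact_force: [1.2, 1.4, 0.1]
grip_width: 31.8
finger_force: 0.0
time: 2.35
tool_pos: [626.2, -93.9, 289.5]
tcp_rot: [-3.142, -0.001, 2.8]
contact_force: [-0.2, 0.4, 0.2]
grip_width: 31.8
finger_force: 0.0
2.4 32.11368766125565 [-0.23091424  0.96815822  0.51750163] [[-0.942, 0.335, -0.001, 626.214], [0.335, 0.942, 0.0, -93.927], [0.001, -0.0, -1.0, 289.545], [0.0, 0.0, 0.0, 1.0]]
red [300, 153, 35, 59, 810] [317.4, 179.2]
red [9, 222, 125, 51, 2563] [81.4, 247.2]
blk [290, 48, 30, 33, 352] [303.9, 59.9]
blk [318, 69, 2, 4, 4] [318.2, 70.5]
blk [88, 75, 2, 15, 17] [88.8, 82.8]
blk [363, 81, 16, 17, 79] [370.2, 89.0]
blk [88, 91, 2, 10, 11] [88.1, 95.1]
blk [85, 106, 3, 4, 4] [86.2, 107.5]
blk [73, 110, 10, 3, 17] [78.1, 111.5]
blk [211, 141, 15, 15, 74] [218.1, 148.2]
blk [397, 192, 14, 13, 67] [403.3, 198.0]
blk [261, 239, 117, 47, 916] [318.8, 269.9]
blk [259, 241, 7, 3, 9] [261.7, 241.7]
blk [0, 255, 640, 145, 38945] [292.8, 350.5]
blk [372, 255, 213, 84, 8454] [436.3, 295.7]
blk [98, 310, 3, 3, 8] [98.9, 310.9]
blk [278, 310, 5, 10, 46] [279.8, 314.2]
blk [355, 310, 6, 10, 43] [358.0, 314.5]
dp [-0.0059, 0.0082, -0.0] rot [0.0, -0.001, 0.001]
```

View pics/w1.png

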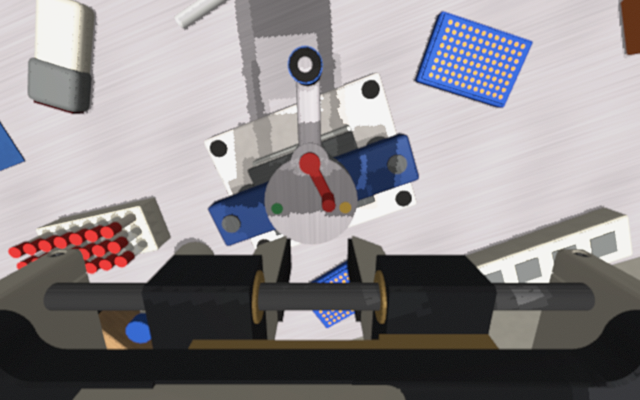

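The wrist view shows the post at (305,64), the pivot at (310,162), the tab top at (328,204), the green dot at (277,209), the yellow dot at (345,208) and the cover centre at about (311,198).

```bash
python3 - <<'E'
from h import *
T=tool();w=vision.capture("wrist");TC=T@np.array(w["T_tool_cam"])
for n,u,v,z in(("post",305,64,208),("tab",328,204,190),("piv",310,162,172),("cov",311,198,159),("green",277,209,159),("yel",345,208,159)):
    print(n,onz(w,u,v,z,TC).round(1))
E
```

```text
post [521.2 -66.  208. ]
tab [633.5 -86.5 190. ]
piv [595.6 -90.3 172. ]
cov [ 631.9 -102.8  159. ]
green [ 631.4 -139.   159. ]
yel [653.2 -74.3 159. ]
```

```bash
python3 -m pendant '{"dp":[[-0.006,0.008,0.02],[-0.006,0.008,0.05],[-0.006,0.008,0.08],[-0.006,0.008,0.1],[-0.006,0.008,0.115],[-0.006,0.008,0.115]],"rotation":[[0,0,0],[0,0,0],[0,0,0],[0,0,0],[0,0,0],[0,0,0]]}'
python3 -m pendant '{"dp":[[0,-0.004,0],[0,-0.008,0],[0,-0.012,0],[0,-0.017,0],[0,-0.022,0],[0,-0.026,0]],"rotation":[[0,0,0],[0,0,0],[0,0,0],[0,0,0],[0,0,0],[0,0,0]]}'
```

```text
time: 3.2
tool_pos: [633.5, -86.3, 175.1]
tcp_rot: [3.142, -0.002, 2.803]
contact_force: [-0.8, 0.6, 1.0]
grip_width: 32.0
finger_force: 0.0
time: 3.95
tool_pos: [627.5, -111.0, 176.7]
tcp_rot: [3.139, 0.005, 2.802]
contact_force: [6.0, 4.7, 0.1]
grip_width: 32.1
finger_force: 3.0
```

```bash
python3 -m pendant '{"dp":[[0,-0.004,0],[0,-0.008,0],[0,-0.012,0],[0,-0.015,0]],"rotation":[[0,0,0],[0,0,0],[0,0,0],[0,0,0]]}'
python3 -m pendant '{"dp":[[0,-0.002,0],[0,-0.004,0]],"rotation":[[0,0,0],[0,0,0]]}'
```

```text
time: 4.45
tool_pos: [621.8, -125.5, 176.6]
tcp_rot: [3.14, 0.003, 2.802]
contact_force: [3.9, 3.4, 1.5]
grip_width: 31.9
finger_force: 2.1
time: 4.7
tool_pos: [619.7, -129.3, 176.4]
tcp_rot: [3.141, 0.001, 2.802]
contact_force: [2.5, 4.6, 4.4]
grip_width: 32.0
finger_force: 2.4
```

```bash
python3 -m pendant '{"dp":[[0,-0.001,0],[0,-0.002,0]],"rotation":[[0,0,0],[0,0,0]]}'
python3 -m pendant '{"dp":[[0,-0.001,0],[0,-0.0015,0]],"rotation":[[0,0,0],[0,0,0]]}'
```

```text
time: 4.95
tool_pos: [618.4, -131.1, 175.9]
tcp_rot: [3.141, -0.0, 2.802]
contact_force: [1.0, 5.2, 5.1]
grip_width: 31.7
finger_force: 2.6
time: 5.2
tool_pos: [618.0, -131.7, 175.8]
tcp_rot: [3.14, -0.001, 2.802]
contact_force: [2.5, 8.0, 3.7]
grip_width: 32.1
finger_force: 4.2
```

```bash
python3 -m pendant '{"dp":[[0,0.005,0],[0,0.01,0],[0,0.01,-0.03],[0,0.01,-0.07],[0,0.01,-0.1],[0,0.01,-0.115],[0,0.01,-0.115]],"rotation":[[0,0,0],[0,0,0],[0,0,0],[0,0,0],[0,0,0],[0,0,0],[0,0,0]]}' 
python3 - <<'E'
from h import *
T=tool();w=vision.capture("wrist");TC=T@np.array(w["T_tool_cam"])
cv2.imwrite("pics/w2.png",w["pixels"][30:260,180:440,::-1])
masks(w["pixels"],180,30,440,250);go((521.5,-65.5,260),1.229)
E
```

```text
time: 6.08
tool_pos: [621.5, -123.6, 290.9]
tcp_rot: [-3.141, 0.001, 2.802]
contact_force: [1.2, -0.4, -1.0]
grip_width: 32.0
finger_force: 0.0
red [314, 147, 36, 59, 813] [330.7, 172.8]
blk [322, 40, 31, 33, 492] [337.5, 54.6]
blk [322, 71, 16, 8, 24] [328.6, 75.7]
blk [331, 72, 4, 1, 4] [332.5, 72.0]
blk [386, 76, 16, 17, 76] [393.6, 84.4]
blk [233, 136, 15, 16, 182] [240.1, 143.4]
blk [417, 188, 15, 13, 65] [424.3, 194.1]
blk [285, 238, 6, 12, 50] [287.5, 244.2]
blk [349, 240, 5, 10, 38] [350.5, 245.0]
dp [0.1132, 0.0215, 0.0298] rot [-0.0, -0.001, 0.002]
```

View pics/w2.png

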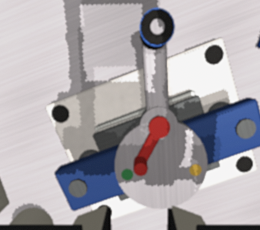

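The lever now lies over the green-dot side, with the tab at about (320,198) and the post at (337,56) in full-frame pixels.

```bash
python3 - <<'E'
from h import *
T=tool();w=vision.capture("wrist");TC=T@np.array(w["T_tool_cam"])
p=onz(w,337,56.5,208,TC);t=onz(w,320,198,190,TC)
h=lambda q:((q[:2]-AX)@np.array([[.942,.335],[-.335,.942]])).round(1)
d=p[:2]-AX;print("post",p.round(1),"r",np.hypot(*d).round(1),"theta",np.pi+.015-np.arctan2(d[1],d[0]));print("tab",t.round(1),h(t))
E
python3 -m pendant '{"dp":[[0.04,0.008,0],[0.08,0.015,0],[0.113,0.0215,0.01],[0.113,0.0215,0.03],[0.113,0.0215,0.06],[0.113,0.0215,0.06]],"rotation":[[0,0,0],[0,0,0],[0,0,0],[0,0,0],[0,0,0],[0,0,0]]}' 0.042
```

```text
post [519.6 -73.4 208. ] r 118.7 theta 0.28428691564598596
tab [ 621.1 -122.1  190. ] [ -6.4 -20.4]
time: 6.92
tool_pos: [520.1, -65.0, 227.7]
tcp_rot: [-3.141, -0.007, 2.802]
contact_force: [0.8, 0.1, 0.6]
grip_width: 41.9
finger_force: 0.0
```

```bash
cat >> h.py <<'E'
RP=119.
def th(phi=None):
    """handle angle from tool pos, print with tangential/radial force"""
    o=get_obs();d=o["tool_pos"][:2]-AX;t=np.pi+.015-np.arctan2(d[1],d[0]);a=np.pi/2+.015-t
    f=o["contact_force"];print("t",round(o["time"],2),"theta",t.round(3),"r",np.hypot(*d).round(1),"Ft",-(f[0]*np.cos(a)+f[1]*np.sin(a)).round(2),"Fr",(f[0]*np.cos(a+np.pi/2)+f[1]*np.sin(a+np.pi/2)).round(2),"Fz",f[2].round(1),"z",o["tool_pos"][2].round(1),"grip",round(o["grip_width"],1))
def arc(ths,r=RP):
    for t in ths:
        a=np.pi+.015-t;print(round(t,3),end=" ");go((AX[0]+r*np.cos(a),AX[1]+r*np.sin(a),168),a-np.pi/2)
E
python3 - <<'E'
from h import *
arc([.284])
E
```

```text
0.284 dp [-0.0025, -0.0081, 0.0597] rot [-0.0, -0.007, -0.071]
```

```bash
python3 -m pendant '{"dp":[[-0.0025,-0.008,0],[-0.0025,-0.008,0.02],[-0.0025,-0.008,0.045],[-0.0025,-0.008,0.059],[-0.0025,-0.008,0.059],[-0.0025,-0.008,0.059]],"rotation":[[0,0,-0.07],[0,0,-0.07],[0,0,-0.07],[0,0,-0.07],[0,0,-0.07],[0,0,-0.07]]}'
python3 -m pendant '{"dp":[[0,0,0],[0,0,0],[0,0,0]],"rotation":[[0,0,0],[0,0,0],[0,0,0]]}' 0.029
python3 - <<'E'
from h import *
th();arc(np.linspace(.284,-.85,11)[1:])
E
```

```text
time: 7.68
tool_pos: [522.3, -74.0, 172.7]
tcp_rot: [3.142, 0.002, 2.872]
contact_force: [-0.1, -0.8, 0.3]
grip_width: 41.9
finger_force: 0.0
time: 8.05
tool_pos: [521.8, -73.9, 172.0]
tcp_rot: [3.141, 0.001, 2.872]
contact_force: [-0.2, 0.4, -0.6]
grip_width: 29.3
finger_force: 0.0
t 8.05 theta 0.286 r 116.5 Ft -0.36 Fr 0.26 Fz -0.6 z 172.0 grip 29.3
0.171 dp [0.0018, -0.0137, 0.004] rot [0.0, 0.001, -0.114]
0.057 dp [-0.0005, -0.027, 0.004] rot [0.0, 0.001, -0.228]
-0.056 dp [-0.0043, -0.0399, 0.004] rot [0.0, 0.001, -0.341]
-0.17 dp [-0.0095, -0.0523, 0.004] rot [0.0, 0.001, -0.454]
-0.283 dp [-0.0161, -0.0641, 0.004] rot [-0.0, 0.001, -0.568]
-0.396 dp [-0.024, -0.075, 0.004] rot [-0.0, 0.001, -0.681]
-0.51 dp [-0.0331, -0.085, 0.004] rot [-0.0, 0.001, -0.795]
-0.623 dp [-0.0432, -0.0939, 0.004] rot [-0.0, 0.001, -0.908]
-0.737 dp [-0.0543, -0.1016, 0.004] rot [-0.0, 0.001, -1.021]
-0.85 dp [-0.0662, -0.108, 0.004] rot [-0.0, 0.001, -1.135]
```

```bash
python3 -m pendant '{"dp":[[0.002,-0.0137,0.002],[0,-0.027,0.004],[-0.004,-0.04,0.004],[-0.0095,-0.0523,0.004],[-0.016,-0.064,0.004],[-0.024,-0.075,0.004],[-0.033,-0.085,0.004],[-0.043,-0.094,0.004]],"rotation":[[0,0,-0.114],[0,0,-0.228],[0,0,-0.341],[0,0,-0.454],[0,0,-0.568],[0,0,-0.681],[0,0,-0.795],[0,0,-0.908]]}'
python3 - <<'E'
from h import *
th();arc([-.73,-.84])
E
```

```text
time: 9.05
tool_pos: [538.0, -176.1, 167.7]
tcp_rot: [3.141, -0.0, -2.5]
contact_force: [-0.6, 1.3, 0.1]
grip_width: 28.9
finger_force: 0.5
t 9.05 theta 5.661 r 119.5 Ft -1.45 Fr -0.3 Fz 0.1 z 167.7 grip 28.9
-0.73 dp [-0.0011, -0.0128, -0.0004] rot [0.001, -0.0, -0.103]
-0.84 dp [-0.0032, -0.0257, -0.0004] rot [0.001, 0.0, -0.213]
```

```bash
sed -i 's/t=np.pi+.015-np.arctan2(d\[1\],d\[0\]);a=/t=(np.pi+.015-np.arctan2(d[1],d[0])+1)%(2*np.pi)-1;a=/' h.py
python3 -m pendant '{"dp":[[-0.001,-0.0128,0],[-0.0035,-0.026,0],[-0.0035,-0.026,0]],"rotation":[[0,0,-0.103],[0,0,-0.215],[0,0,-0.215]]}'
python3 - <<'E'
from h import *
th();arc([-.75,-.65,-.55])
E
```

```text
time: 9.43
tool_pos: [556.6, -195.2, 167.5]
tcp_rot: [-3.142, 0.0, -2.29]
contact_force: [-0.7, 0.0, 0.6]
grip_width: 29.1
finger_force: 0.0
t 9.43 theta -0.847 r 118.8 Ft -0.52 Fr 0.44 Fz 0.6 z 167.5 grip 29.1
-0.75 dp [-0.0003, 0.0115, -0.0005] rot [-0.0, 0.0, 0.087]
-0.65 dp [-0.0019, 0.0233, -0.0005] rot [-0.0, 0.0, 0.187]
-0.55 dp [-0.0047, 0.0348, -0.0005] rot [-0.0, 0.0, 0.287]
```

```bash
python3 -m pendant '{"dp":[[0,0.0055,0],[0,0.0115,0],[-0.001,0.0175,0],[-0.002,0.0233,0],[-0.003,0.029,0],[-0.0047,0.0348,0]],"rotation":[[0,0,0.04],[0,0,0.09],[0,0,0.14],[0,0,0.19],[0,0,0.24],[0,0,0.29]]}'
python3 - <<'E'
from h import *
th();arc([-.5,-.45,-.4,-.35])
E
```

```text
time: 10.18
tool_pos: [533.4, -168.9, 167.5]
tcp_rot: [-3.139, 0.0, -2.583]
contact_force: [3.3, -4.5, -4.3]
grip_width: 28.7
finger_force: 2.8
t 10.18 theta -0.551 r 119.2 Ft 5.55 Fr -0.43 Fz -4.3 z 167.5 grip 28.7
-0.5 dp [-0.0003, 0.006, -0.0005] rot [-0.002, 0.0, 0.044]
-0.45 dp [-0.0007, 0.012, -0.0005] rot [-0.002, 0.0, 0.094]
-0.4 dp [-0.0014, 0.0179, -0.0005] rot [-0.002, 0.0, 0.144]
-0.35 dp [-0.0024, 0.0237, -0.0005] rot [-0.002, 0.0, 0.194]
```

```bash
python3 -m pendant '{"dp":[[0,0.003,0],[0,0.006,0],[-0.0003,0.009,0],[-0.0006,0.012,0]],"rotation":[[0,0,0.025],[0,0,0.05],[0,0,0.075],[0,0,0.1]]}' >/dev/null
python3 -c "from h import *;th()"
```

```text
t 10.68 theta -0.449 r 119.3 Ft 4.89 Fr -0.74 Fz -4.4 z 167.5 grip 29.0
```

```bash
python3 -m pendant '{"dp":[[0,0.003,0],[0,0.006,0]],"rotation":[[0,0,0.025],[0,0,0.05]]}' >/dev/null
python3 -c "from h import *;th()"
```

```text
t 10.93 theta -0.399 r 119.3 Ft 5.67 Fr -0.32 Fz -3.6 z 167.5 grip 28.9
```

```bash
python3 -m pendant '{"dp":[[0,0.003,0],[0,0.006,0],[-0.0003,0.009,0],[-0.0006,0.012,0]],"rotation":[[0,0,0.025],[0,0,0.05],[0,0,0.075],[0,0,0.1]]}' >/dev/null
python3 -c "from h import *;th()"
```

```text
t 11.43 theta -0.298 r 119.5 Ft 5.02 Fr -0.3 Fz -4.5 z 167.6 grip 29.0
```

```bash
python3 -m pendant '{"dp":[[0,0.003,0],[0,0.006,0],[-0.0003,0.009,0],[-0.0006,0.012,0]],"rotation":[[0,0,0.025],[0,0,0.05],[0,0,0.075],[0,0,0.1]]}' >/dev/null
python3 -c "from h import *;th()"
```

```text
t 11.93 theta -0.198 r 119.7 Ft 5.3 Fr -0.23 Fz -4.0 z 167.6 grip 28.8
```

```bash
python3 -m pendant '{"dp":[[0,0.003,0],[0,0.006,0],[-0.0003,0.009,0],[-0.0007,0.012,0]],"rotation":[[0,0,0.025],[0,0,0.05],[0,0,0.075],[0,0,0.1]]}' >/dev/null
python3 -c "from h import *;th()"
```

```text
t 12.43 theta -0.098 r 119.8 Ft 6.56 Fr 0.71 Fz -3.6 z 167.5 grip 28.9
```

```bash
python3 -m pendant '{"dp":[[0,0.002,0],[0,0.004,0],[-0.0002,0.006,0]],"rotation":[[0,0,0.017],[0,0,0.033],[0,0,0.05]]}' >/dev/null
python3 -c "from h import *;th()"
```

```text
t 12.8 theta -0.05 r 119.8 Ft 7.75 Fr -0.6 Fz -3.7 z 167.5 grip 28.9
```

```bash
python3 -m pendant '{"dp":[[0,0.001,0],[0,0.002,0],[0,0.003,0],[-0.0001,0.004,0]],"rotation":[[0,0,0.008],[0,0,0.017],[0,0,0.025],[0,0,0.033]]}' >/dev/null
python3 -c "from h import *;th()"
```

```text
t 13.3 theta -0.019 r 119.7 Ft 8.29 Fr -0.0 Fz -3.9 z 167.5 grip 29.1
```

```bash
python3 -m pendant '{"dp":[[0,0.001,0],[0,0.002,0]],"rotation":[[0,0,0.008],[0,0,0.017]]}' >/dev/null
python3 -c "from h import *;th()"
python3 -m pendant '{"dp":[[0,0.0005,0],[0,0.001,0]],"rotation":[[0,0,0.004],[0,0,0.008]]}' >/dev/null
python3 -c "from h import *;th()"
```

```text
t 13.55 theta -0.003 r 119.7 Ft 8.55 Fr -0.52 Fz -4.6 z 167.5 grip 29.0
t 13.8 theta 0.005 r 119.8 Ft 8.35 Fr 0.1 Fz -3.8 z 167.5 grip 29.6
```

```bash
python3 -m pendant '{"dp":[[0,0.001,0],[0,0.002,0]],"rotation":[[0,0,0.008],[0,0,0.017]]}' >/dev/null
python3 -c "from h import *;th()"
python3 -m pendant '{"dp":[[0,0.0007,0],[0,0.0014,0]],"rotation":[[0,0,0.006],[0,0,0.012]]}' >/dev/null
python3 -c "from h import *;th()"
```

```text
t 14.05 theta 0.021 r 119.8 Ft 8.48 Fr 0.4 Fz -4.1 z 167.5 grip 29.0
t 14.3 theta 0.032 r 119.8 Ft 9.26 Fr -0.09 Fz -3.1 z 167.5 grip 28.9
```

```bash
python3 -m pendant '{"dp":[[0,0.001,0],[0,0.002,0]],"rotation":[[0,0,0.008],[0,0,0.017]]}' >/dev/null
python3 -c "from h import *;th()"
```

```text
t 14.55 theta 0.048 r 119.8 Ft 10.08 Fr -0.71 Fz -3.9 z 167.5 grip 29.0
```

```bash
python3 -m pendant '{"dp":[[0,0.0005,0],[0,0.001,0]],"rotation":[[0,0,0.004],[0,0,0.008]]}' >/dev/null
python3 -c "from h import *;th()"
```

```text
t 14.8 theta 0.055 r 119.8 Ft 10.45 Fr -0.59 Fz -3.8 z 167.5 grip 29.0
```

```bash
python3 -m pendant '{"dp":[[0,-0.001,0],[0,-0.002,0],[0,-0.002,0],[0,-0.002,0]],"rotation":[[0,0,0],[0,0,0],[0,0,0],[0,0,0]]}' 0.045
python3 -m pendant '{"dp":[[0,0,-0.02],[0,0,-0.05],[0,0,-0.08],[0,0,-0.11],[0.02,0,-0.13],[0.02,0,-0.13]],"rotation":[[0,0,0],[0,0,0],[0,0,0],[0,0,0],[0,0,0],[0,0,0]]}'
python3 - <<'E'
from h import *
w=vision.capture("wrist")["pixels"];s=vision.capture("side")["pixels"][195:300,290:390]
k=np.zeros((400,790,3),np.uint8);k[:,:400]=w[:,120:520];k[:400,400:781]=cv2.resize(s,(381,400))
cv2.imwrite("pics/f.png",k[:,:,::-1])
E
```

```text
time: 15.3
tool_pos: [514.3, -100.3, 167.6]
tcp_rot: [3.141, -0.001, 3.092]
contact_force: [-0.6, -3.6, -3.0]
grip_width: 45.0
finger_force: 1.7
time: 16.05
tool_pos: [494.8, -98.8, 299.6]
tcp_rot: [-3.141, 0.004, 3.093]
contact_force: [0.7, -0.1, -0.1]
grip_width: 44.7
finger_force: 0.0
```

View pics/f.png

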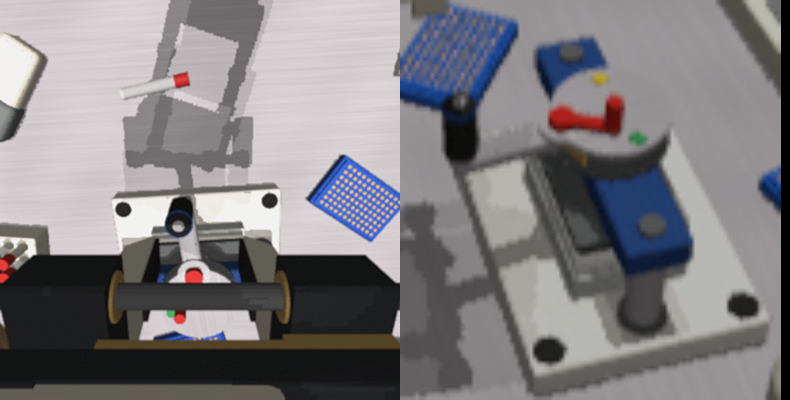

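The wrist and side views show the lever still at the green dot, the post at about (298,215) in the wrist frame, and the pad down on the plate with no orange gap visible. Some force remained while I opened the fingers, so I'll check whether the handle sprang back.

```bash
python3 - <<'E'
from h import *
T=tool();w=vision.capture("wrist");TC=T@np.array(w["T_tool_cam"])
masks(w["pixels"],260,180,340,250)
for v in(212,216,220):
    p=onz(w,298,v,208,TC);d=p[:2]-AX;print(p.round(1),np.hypot(*d).round(1),(np.pi+.015-np.arctan2(d[1],d[0])+1)%6.2832-1)
cv2.imwrite("pics/c.png",cv2.resize(w["pixels"][180:260,250:350,::-1],None,fx=5,fy=5,interpolation=cv2.INTER_CUBIC))
E
```

```text
blk [289, 199, 23, 19, 259] [301.5, 206.1]
blk [286, 214, 25, 24, 305] [298.0, 224.2]
blk [272, 239, 17, 11, 64] [277.0, 244.9]
blk [320, 243, 9, 1, 9] [324.0, 243.0]
blk [335, 242, 5, 1, 5] [337.0, 242.0]
blk [293, 244, 4, 1, 4] [294.5, 244.0]
[ 503.2 -117.5  208. ] 131.4 -0.07997225403008912
[ 506.9 -117.7  208. ] 127.7 -0.08468140455219508
[ 510.6 -118.   208. ] 124.1 -0.0897093017875017
```

View pics/c.png

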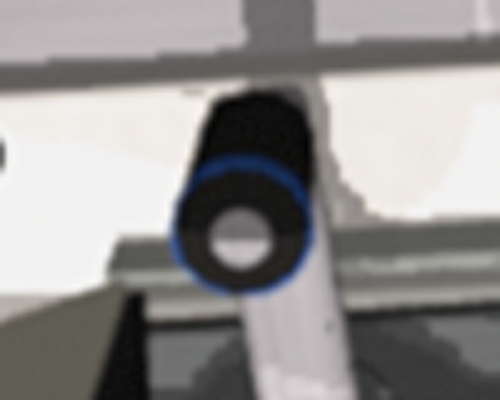

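```bash
python3 - <<'E'
from h import *
T=tool();w=vision.capture("wrist");TC=T@np.array(w["T_tool_cam"])
p=onz(w,298,227,208,TC);d=p[:2]-AX;t=(np.pi+.015-np.arctan2(d[1],d[0])+1)%6.2832-1;print(p.round(1),np.hypot(*d).round(1),t)
arc([t])
E
```

```text
[ 516.8 -118.4  208. ] 118.0 -0.09893642847794037
-0.099 dp [-0.0221, -0.0185, 0.1287] rot [0.001, -0.001, -0.163]
```

```bash
python3 -m pendant '{"dp":[[-0.012,-0.0185,0],[-0.022,-0.0185,0],[-0.022,-0.0185,0.04],[-0.022,-0.0185,0.09],[-0.022,-0.0185,0.12],[-0.022,-0.0185,0.131],[-0.022,-0.0185,0.131]],"rotation":[[0,0,-0.08],[0,0,-0.163],[0,0,-0.163],[0,0,-0.163],[0,0,-0.163],[0,0,-0.163],[0,0,-0.163]]}' 0.042 >/dev/null
python3 -c "from h import *;th()"
python3 -m pendant '{"dp":[[0,0,0],[0,0,0]],"rotation":[[0,0,0],[0,0,0]]}' 0.029 >/dev/null
python3 -c "from h import *;th()"
python3 -m pendant '{"dp":[[0,0.0015,0],[0,0.003,0],[0,0.0045,0],[0,0.006,0]],"rotation":[[0,0,0.0125],[0,0,0.025],[0,0,0.0375],[0,0,0.05]]}' >/dev/null
python3 -c "from h import *;th()"
```

```text
t 17.12 theta -0.102 r 118.9 Ft 0.27 Fr -0.32 Fz -0.5 z 166.2 grip 42.1
t 17.38 theta -0.105 r 118.4 Ft 0.85 Fr 0.51 Fz -0.3 z 167.9 grip 29.9
t 17.88 theta -0.054 r 118.9 Ft 2.03 Fr -0.04 Fz 1.7 z 167.0 grip 28.8
```

```bash
python3 -m pendant '{"dp":[[0,0.0015,0],[0,0.003,0],[0,0.0045,0]],"rotation":[[0,0,0.0125],[0,0,0.025],[0,0,0.0375]]}' >/dev/null
python3 -c "from h import *;th()"
```

```text
t 18.25 theta -0.018 r 119.0 Ft 4.66 Fr -0.36 Fz 2.3 z 166.9 grip 29.1
```

```bash
python3 -m pendant '{"dp":[[0,0.0015,0],[0,0.003,0]],"rotation":[[0,0,0.0125],[0,0,0.025]]}' >/dev/null
python3 -c "from h import *;th()"
```

```text
t 18.5 theta 0.006 r 119.0 Ft 6.25 Fr -0.5 Fz 2.5 z 166.9 grip 28.9
```

```bash
python3 -m pendant '{"dp":[[0,0.001,0],[0,0.002,0],[0,0.003,0],[0,0.004,0]],"rotation":[[0,0,0.0085],[0,0,0.017],[0,0,0.025],[0,0,0.033]]}' >/dev/null
python3 -c "from h import *;th()"
```

```text
t 19.0 theta 0.035 r 119.1 Ft 8.3 Fr -0.2 Fz 1.5 z 166.9 grip 29.1
```

```bash
python3 -m pendant '{"dp":[[0,0.001,0],[0,0.002,0]],"rotation":[[0,0,0.0085],[0,0,0.017]]}' >/dev/null
python3 -c "from h import *;th()"
```

```text
t 19.25 theta 0.049 r 119.1 Ft 9.15 Fr -0.28 Fz 1.5 z 166.9 grip 29.1
```

```bash
python3 -m pendant '{"dp":[[0,-0.003,0],[0,-0.006,0],[-0.0004,-0.009,0],[-0.0008,-0.013,0],[-0.0014,-0.0175,0],[-0.0014,-0.0175,0]],"rotation":[[0,0,-0.025],[0,0,-0.05],[0,0,-0.075],[0,0,-0.11],[0,0,-0.148],[0,0,-0.148]]}' >/dev/null
python3 -c "from h import *;th()"
python3 -m pendant '{"dp":[[0,0,0],[0,0,0],[0,0,0]],"rotation":[[0,0,0],[0,0,0],[0,0,0]]}' 0.046 >/dev/null
python3 -c "from h import *;th()"
python3 -m pendant '{"dp":[[0,0,-0.02],[0,0,-0.05],[0,0,-0.08],[0,0,-0.11],[0,0,-0.13],[0,0,-0.13],[0,0,-0.13]],"rotation":[[0,0,0],[0,0,0],[0,0,0],[0,0,0],[0,0,0],[0,0,0],[0,0,0]]}'
python3 - <<'E'
from h import *
w=vision.capture("top")["pixels"]
cv2.imwrite("pics/e.png",w[90:310,150:490,::-1])
E
```

```text
t 20.0 theta -0.08 r 119.6 Ft -0.1 Fr -0.48 Fz 0.3 z 166.1 grip 29.0
t 20.38 theta -0.084 r 119.3 Ft 0.61 Fr 0.64 Fz 0.6 z 166.7 grip 46.0
time: 21.25
tool_pos: [514.9, -116.8, 295.6]
tcp_rot: [3.141, -0.001, -3.042]
contact_force: [-0.1, -0.0, -0.4]
grip_width: 46.4
finger_force: 0.0
```

View pics/e.png

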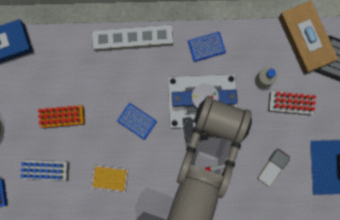

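The top view shows the bench undisturbed and the arm clear above the press. The force is about zero, so I'm handing in.

```bash
python3 -c "from plant import workorder;print(workorder.close_job())"
```

```text
the job is handed in; nothing more can be done
None
```

The plate is sealed: the lever is over at the green (tighten) stop, one clockwise stroke clamped the plate to about 10 N (highest reading 10.5 N), and a second push read 9.2 N; I let go, the arm is clear, nothing else on the bench was touched, and I handed the job in at about 21 s.

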